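Run the culture dish into the reading hood on a lock-button slide stage

TASK

The carriage of the slide stage is latched unless its red lock button is held down. Press the button with the fingertips and, keeping it down all the way, slide the carriage with its dish into the white reading hood until it is fully against its end stop. Then let the button come fully up again so the carriage is latched there; do not touch the dish, leave it sitting in its nest, and leave everything else on the bench where it is.

Things in the scene. Friction and masses are not known exactly. Their poses are not given: they have to be found in the camera images.
- stage: Fixed slide stage: grey base 360 x 90 x 12 mm, two steel rails, 42 mm high end stops; over one end a white hood (132 mm across, open along the rails, round window with black rim on top, 90 mm high) spanning x = 78 to 166 mm. Origin: centre of the underside, on the bench; x runs along the rails towards the hood, the way the carriage slides; z up. Place and yaw vary.
- carriage (a joint): Position of the aluminium carriage (deck 200 x 80 mm, top 38 mm above the bench, yellow arrow pointing to the hood) along the stage's x axis, in m: 0 at the end away from the hood (its start), 0.120 against the end stop at the hood. Unlatched it moves with about 1 N. With the button up it is latched (2 mm play); on the way the latch catches again every 10 mm.
- lock_button (a joint): How far the red button is pressed, in m: 0 up (latched), 0.006 fully down (free; latch clear from 0.004). Spring: about 2.4 N to start, 4.8 N fully down, then a hard stop. Press straight down; the pressing fingertips then carry the carriage by friction or against the shroud's end walls. At the end it comes fully up only with the carriage within 2 mm of the stop.
- button_top (a point): Centre of the red lock button's top, 44 mm (along the rails) x 36 mm, on the carriage's end away from the hood; 54 mm above the bench when up, 48 mm when down. A black shroud on the carriage surrounds it: end walls 54 mm apart (inner faces along the rails), 58 mm above the bench; side walls 42 mm apart, 50 mm above the bench. No room to grip the button.
- button_goal (a point): Point fixed to the stage where the centre of the button's top lies when the button is fully down and the carriage is fully against its end stop at the hood, 48 mm above the bench.
- nest (a point): Centre of the floor of the dish's nest on the carriage, 38 mm above the bench, 122 mm ahead of the button towards the hood. A blue ring 7 mm high, 66 mm inside diameter, 74 mm outside. Axes as the stage's.
- dish: Petri dish, 60 mm across, 15 mm high, lying loose in the nest; origin at the centre of its underside. It rides with the carriage; its top passes 17 mm under the hood.
- tape_roll: Bystander: yellow tape roll lying flat, 62 mm across, 19 mm high; origin at the centre of its underside.
- timer: Bystander: white bench timer, 52 x 66 x 16 mm; origin at the centre of its underside.
- marker: Bystander: blue and white felt marker lying down, 132 mm long, 12 mm thick; origin at the centre of its underside.
- bottle: Bystander: small white bottle with a red cap, 45 mm across, 90 mm high, standing; origin at the centre of its underside.
Things that resemble listed ones, but are neither listed nor needed, are in the scene too. Leave any blue look-alike of the dish alone.

How it is judged:
By the outcome, as a careful person would: the job done as asked, in the order asked, and still so for the second after the job is handed in, with the robot touching nothing.
It also fails if it takes over 42 s, if anything falls off the work surface, if the arm or the gripper's body presses on something with over 40 N, if the wrist force passes 120 N, or if a joint passes its speed limit or range.

ROBOT

A 7-joint arm with a two-finger parallel gripper is mounted at the origin on a cart in front of the work surface, level with it; the furniture and walls round the work are solid. World frame = base frame: x ahead of the robot, y to its left, z up, the work surface at z = 0. Lengths are in m, angles in rad, forces in N, time in s.
With the tool pointing down it reaches from about 0.425 to 0.875 m from the base axis. Payload 8.4 kg.
Tool frame: the origin (TCP) lies at the very end of the fingers, on their centre line; the grasp point (between the pads) lies 19 mm behind it; z points along the fingers, y is the line along which they close (so a half turn about z gives the same grasp; the last joint's range is limited). The gripper opens to 85 mm and grips with 20 to 120 N. Pads are 22 mm wide; open, the fingers measure 114 mm over their backs; the gripper's body (76 mm by 85 mm) begins 54 mm behind the grasp point. The pads swing forward as they close: fully open they stand 13 mm farther back than shut.
Start: joints at [1.163, 0.333, 0.04, 1.465, -0.013, 1.343, -0.059], TCP at [0.198, -0.619, 0.231] pointing down, gripper open.
Joint ranges: [-2.58, 2.58], [-0.38, 2.09], [-1.3, 1.39], [0.25, 2.4], [-1.5, 4.64], [0.08, 2.09], [-2.65, 2.65]. Speed limits (rad/s): [2.22, 2.22, 2.79, 2.79, 3.14, 3.14, 3.14].

INTERFACE

Orientations are given as a unit quaternion [w, x, y, z].
In Python, from cell import r gives the robot as it stands.
- The arm moves only by the tool drive_tool, never from a script. Its argument "moves" is a list that holds one entry, the list of rows, each a list of 7 numbers: the shift along the world's x, y, z in m, then the turn, a rotation vector about the world's x, y, z in degrees, then the gripper command: -1 is shut, 1 is fully open, values between are in proportion. In form: [[[x, y, z, ax, ay, az, grip], ...]]. A call has exactly 5 rows; each row is the pose to reach, as a shift and turn from the pose commanded when the call began; what a row does not reach only later rows make up. A row lasts 1/12 s, in which the tool goes at most 41.7 mm and 7.16 degrees, less where a joint would pass 70% of its speed; a pose out of reach is approached as far as the arm can. A call with a gripper value outside its range is refused whole. The fingers move at their own pace and stop on an object; the grip force is fixed at half the most. Time passes only in rows, so rows that repeat a pose let the fingers close, or fill a call up. It gives the time, the measured TCP pose, the force, the opening and the grip force at its end, in the units of the state.
- r.get_obs(): the state, without advancing time (a new reading comes with each control period).
- r.capture(name): name is "scene" or "top"; returns a dict with "color" (480x640x3 uint8, red, green, blue), "range_z" (480x640 float32, m along the optical axis (not along the pixel's ray), 0 where there is no reading), "camera_matrix" (3x3 intrinsics, pixels), "k1" (the pictures are not rectified: a ray, as slopes to the right and down, at radius r is drawn at 1 + k1 r^2 times it, then the intrinsics apply), "R" (3x3) and "t" (3): a world point X has camera coordinates R X + t. Camera axes: x right, y down, z forward; pixel columns grow to the right and rows downward; lengths in m; the calibration is good to about 2 mm. A picture is of the moment at which its call begins.
- r.sign_off(): hands the job in; it is judged then, once.
The state is a dict: "time": time; "q": joint angles; "qvel": joint speeds; "joint_efforts": joint torques, N m; "tcp_pos": TCP position; "eef_rot": TCP orientation; "wrist_force": force on the tool from outside, world axes, zero at the start; "torque": the same for the moment, N m; "grip_width": finger opening in m; "grasp_force": force on a finger pad.
Only numpy, scipy, OpenCV 4.12 (cv2) and the standard library are available. Lean on these libraries where they do the work, as an engineer would, in place of code of your own. Each camera call takes 0.05 s, during which the arm holds its last target. There are 200 camera calls.

## Working session

There is one attempt and no reset: what is moved stays moved. The work goes in short steps, Python scripts to look and compute and a tool call to move; the robot and the scene stay as the last step left them, time stands still between calls to the robot, and variables do not carry over. Pictures are saved under pics/ and viewed, at most 10 in all, crops included, and the job is handed in when it is done.

Besides the shell and the picture viewer there is one more tool, called after "Call:" as name([rows], argument=value, ...), one row to a line, values as JSON. drive_tool: Moves the arm, as the interface text tells. Its arguments: {"type":"object","properties":{"moves":{"type":"array"}},"required":["moves"]}

```bash
mkdir -p pics; cat > h.py <<'E'
import numpy as np, cv2
from cell import r
def snap(cam,name):
    c=r.capture(cam); cv2.imwrite(f'pics/{name}.png',c['color'][:,:,::-1]); np.savez(f'{name}.npz',**c); return c
def world(c,u,v,z=None):
    """pixel -> world, by depth or by plane at height z"""
    K=c['camera_matrix']; R=c['R']; t=c['t']
    n=cv2.undistortPoints(np.array([[[u,v]]],float),K,np.array([float(c['k1']),0,0,0]))[0,0]
    d=np.array([n[0],n[1],1.]); o=-R.T@t; w=R.T@d
    s=c['range_z'][int(v),int(u)] if z is None else (z-o[2])/w[2]
    return o+s*w
E
python3 - <<'E'
from h import *
a=snap('scene','s0');b=snap('top','t0')
o=r.get_obs();print({k:np.round(v,3) for k,v in o.items()})
for c in(a,b):print(np.round(-c['R'].T@c['t'],3),c['k1'])
E
```

```text
{'time': np.float64(0.1), 'q': array([ 1.163,  0.334,  0.04 ,  1.466, -0.013,  1.343, -0.059]), 'qvel': array([ 0.001, -0.002, -0.001, -0.002,  0.   ,  0.002, -0.001]), 'joint_efforts': array([ 6.0000e-03, -6.6001e+01,  1.3710e+00, -4.0647e+01,  1.7000e-02,
        9.0000e-03, -0.0000e+00]), 'tcp_pos': array([ 0.197, -0.619,  0.231]), 'eef_rot': array([-0.001,  0.988,  0.154, -0.   ]), 'wrist_force': array([-0.732,  1.15 ,  0.112]), 'torque': array([ 0.017,  0.006, -0.006]), 'grasp_force': np.float64(0.0), 'grip_width': np.float64(0.085)}
[-0.164 -0.5    0.495] 0.012599722757406073
[ 0.297 -0.02   1.285] 0.03449407540440249
```

View pics/t0.png

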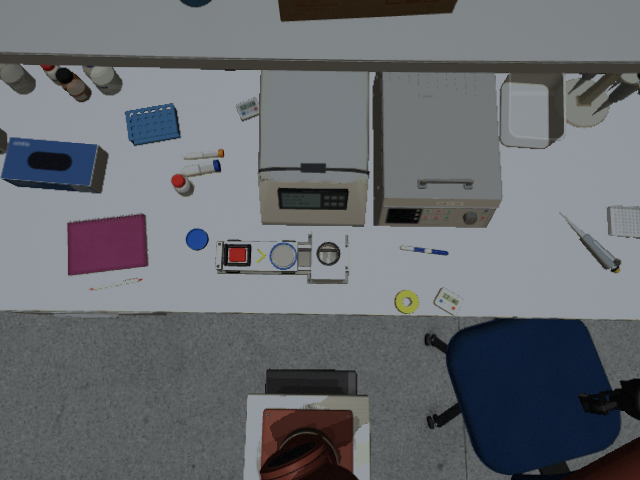

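View pics/s0.png

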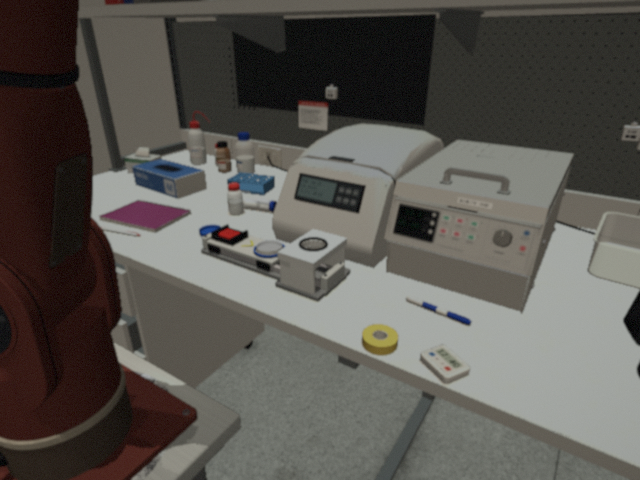

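Top view: the stage lies along the image's x axis, with the red button at (238,255), dish at (284,256) and hood at (329,255). The blue disc at (197,239) is the look-alike. Next I'll enlarge the stage and measure it.

```bash
python3 - <<'E'
from h import *
c=dict(np.load('t0.npz'))
im=c['color'][:,:,::-1]
cv2.imwrite('pics/c0.png',cv2.resize(im[220:295,190:370],None,fx=4.4,fy=4.4,interpolation=cv2.INTER_CUBIC))
hsv=cv2.cvtColor(c['color'],cv2.COLOR_RGB2HSV)
m=((hsv[...,0]<8)|(hsv[...,0]>172))&(hsv[...,1]>150)&(hsv[...,2]>90)
m[:235]=0;m[275:]=0;m[:,:215]=0;m[:,265:]=0
v,u=np.nonzero(m);print(u.min(),u.max(),v.min(),v.max(),cv2.minAreaRect(np.c_[u,v].astype(np.float32)))
b=world(c,u.mean(),v.mean(),.054);print('button',b, world(c,u.mean(),v.mean()))
# depth cloud of stage base/hood
P=np.array([[*world(c,x,y)] for y in range(225,290) for x in range(205,365)])
H=P[(P[:,2]>.08)&(P[:,2]<.1)]
print('hood',len(H),cv2.minAreaRect((H[:,:2]*1000).astype(np.float32)))
H=P[(P[:,2]>.007)&(P[:,2]<.1)&(P[:,0]<b[0]+.08)]
print('stage',cv2.minAreaRect((H[:,:2]*1000).astype(np.float32)))
for n,p,z in [('bottle',(180,181),.09),('fakedish',(197,239),.01),('instr',(315,225),.1)]: print(n,world(c,*p,z),world(c,*p))
# red in scene cam
s=dict(np.load('s0.npz'));hsv=cv2.cvtColor(s['color'],cv2.COLOR_RGB2HSV)
m=((hsv[...,0]<8)|(hsv[...,0]>172))&(hsv[...,1]>150)&(hsv[...,2]>90)
m[:222]=0;m[250:]=0;m[:,:205]=0;m[:,260:]=0
v,u=np.nonzero(m);print(len(u),u.mean(),v.mean(),world(s,u.mean(),v.mean(),.054))
E
```

```text
229 245 248 261 ((237.05386352539062, 254.06924438476562), (15.256271362304688, 13.51978588104248), 7.125016689300537)
button [0.50783928 0.19271247 0.054     ] [0.50757724 0.19244732 0.05553215]
hood 1405 ((508.0498352050781, -46.59576416015625), (132.65521240234375, 86.13877868652344), 0.30813145637512207)
stage ((503.6557922363281, 71.46275329589844), (440.8986511230469, 148.8489532470703), 89.71395111083984)
bottle [0.69660511 0.34732688 0.09      ] [0.69659615 0.34731864 0.09002681]
fakedish [0.55645757 0.31287767 0.01      ] [0.55692169 0.31347438 0.00771659]
instr [ 0.58009617 -0.01307958  0.1       ] [ 0.59155764 -0.01278501  0.05197122]
140 228.19285714285715 233.18571428571428 [0.50233566 0.19059866 0.054     ]
```

View pics/c0.png

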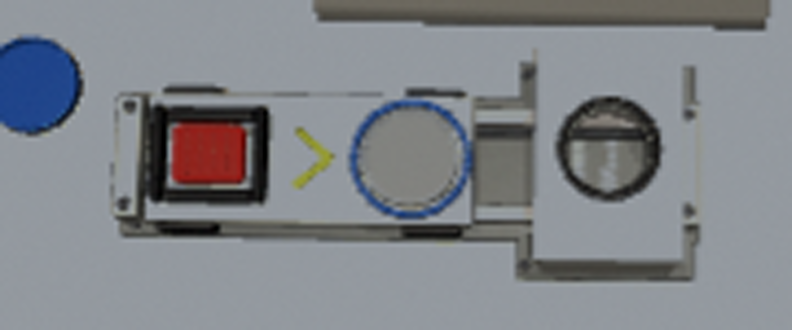

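The crop confirms it: red button in the black shroud at the far-from-hood end, arrow pointing right (world -y), dish in the blue ring, yaw about -90°. The button is at about (0.508, 0.193), so the goal is near (0.508, 0.073). I'll start the approach.

Call:
drive_tool([
  [[0.024, 0.033, 0, 0, 0, -3.5, -1], [0.048, 0.066, 0, 0, 0, -7, -1], [0.072, 0.099, 0, 0, 0, -10.5, -1], [0.096, 0.132, 0, 0, 0, -14, -1], [0.12, 0.165, 0, 0, 0, -17.7, -1]],
])

```text
time: 0.52
tcp_pos: [0.3182, -0.4524, 0.231]
eef_rot: [-0.0, 1.0, -0.002, -0.0]
wrist_force: [0.8, -0.8, -0.2]
grip_width: 0.0254
grasp_force: 0.0
```

```bash
python3 - <<'E'
from h import *
c=dict(np.load('t0.npz'))
P=np.array([[*world(c,x,y)] for y in range(60,300,2) for x in range(150,520,2)])
for lo,hi in((.02,.06),(.06,.12),(.12,.2),(.2,.3),(.3,.5)):
    Q=P[(P[:,2]>lo)&(P[:,2]<hi)&(P[:,1]<.13)&(P[:,0]>.57)&(P[:,1]>-.5)]
    if len(Q):print(lo,hi,Q[:,0].min(),Q[:,1].min(),Q[:,1].max())
# nest ring centre (blue)
h=cv2.cvtColor(c['color'],cv2.COLOR_RGB2HSV);m=(h[...,0]>95)&(h[...,0]<130)&(h[...,1]>110)
m[:235]=0;m[280:]=0;m[:,:262]=0;m[:,305:]=0
v,u=np.nonzero(m);e=cv2.fitEllipse(np.c_[u,v].astype(np.float32));print(e,world(c,*e[0],.045))
print(r.get_obs()['q'],r.get_obs()['eef_rot'])
E
```

```text
0.02 0.06 0.5898872401832778 -0.17989249993397052 0.12508363150911747
0.06 0.12 0.5700257228557847 -0.4510600718148954 0.12958013700433046
0.12 0.2 0.5765951866916843 -0.4543824053716564 0.12889693638641855
0.2 0.3 0.6114479659909797 -0.4546842944920369 0.12863644036858504
((282.9556579589844, 255.6201629638672), (25.563508987426758, 26.047542572021484), 73.09590911865234) [0.50765007 0.07158495 0.045     ]
[ 0.91906947  0.14079517 -0.04619914  1.70216376  0.0067767   1.2992935
 -0.70259876] [-1.78182073e-04  9.99998599e-01 -1.65429306e-03 -1.80890359e-04]
```

Call:
drive_tool([
  [[0.02, 0.0355, 0, 0, 0, 0, -1], [0.04, 0.071, 0, 0, 0, 0, -1], [0.06, 0.1065, 0, 0, 0, 0, -1], [0.08, 0.142, 0, 0, 0, 0, -1], [0.1, 0.1775, 0, 0, 0, 0, -1]],
])

```text
time: 0.93
tcp_pos: [0.4179, -0.2748, 0.2312]
eef_rot: [0.0, 1.0, -0.0, -0.0]
wrist_force: [0.7, -0.7, 0.1]
grip_width: 0.0003
grasp_force: 0.0
```

Call:
drive_tool([
  [[0.01, 0.04, 0, 0, 0, 0, -1], [0.02, 0.08, 0, 0, 0, 0, -1], [0.03, 0.12, 0, 0, 0, 0, -1], [0.04, 0.16, 0, 0, 0, 0, -1], [0.05, 0.2, 0, 0, 0, 0, -1]],
])

```text
time: 1.35
tcp_pos: [0.4674, -0.0747, 0.2312]
eef_rot: [0.0, 1.0, -0.0, -0.0]
wrist_force: [0.5, -0.1, -0.0]
grip_width: 0.0003
grasp_force: 0.0
```

Call:
drive_tool([
  [[0.005, 0.04, 0, 0, 0, 0, -1], [0.01, 0.08, 0, 0, 0, 0, -1], [0.015, 0.12, 0, 0, 0, 0, -1], [0.02, 0.16, 0, 0, 0, 0, -1], [0.025, 0.2, 0, 0, 0, 0, -1]],
])

```text
time: 1.77
tcp_pos: [0.4922, 0.1251, 0.2313]
eef_rot: [0.0, 1.0, -0.0, 0.0]
wrist_force: [0.7, 0.1, -0.1]
grip_width: -0.0002
grasp_force: 0.0
```

Call:
drive_tool([
  [[0.005, 0.022, -0.02, 0, 0, 0, -1], [0.01, 0.045, -0.05, 0, 0, 0, -1], [0.0155, 0.068, -0.08, 0, 0, 0, -1], [0.0155, 0.068, -0.115, 0, 0, 0, -1], [0.0155, 0.068, -0.146, 0, 0, 0, -1]],
])

```text
time: 2.18
tcp_pos: [0.5072, 0.193, 0.0832]
eef_rot: [-0.0, 1.0, 0.001, -0.0]
wrist_force: [1.3, -1.0, -0.1]
grip_width: 0.0001
grasp_force: 0.0
```

```bash
python3 - <<'E'
from h import *
s=snap('scene','s1');t=snap('top','t1')
a=cv2.resize(s['color'][170:300,170:370],(800,520),interpolation=cv2.INTER_CUBIC)
cv2.imwrite('pics/c1.png',a[:,:,::-1])
print(r.get_obs()['tcp_pos'],r.get_obs()['wrist_force'],r.get_obs()['q'])
E
```

```text
[0.5044744  0.1900486  0.08043314] [-0.08748624 -0.48980724 -0.13539065] [ 0.12845346  0.32156912 -0.65864185  1.87186736  0.22457329  1.03228975
 -2.19332035]
```

View pics/c1.png

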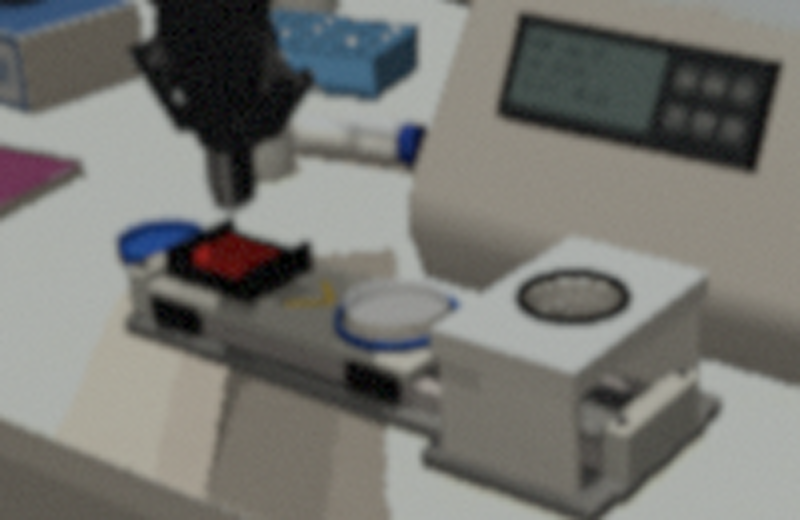

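The fingertips (crop 230,200) are above the red button (235,255), and the shroud and carriage are unmoved. I'll hold for one call to see where the arm settles.

Call:
drive_tool([
  [[0, 0, 0, 0, 0, 0, -1], [0, 0, 0, 0, 0, 0, -1], [0, 0, 0, 0, 0, 0, -1], [0, 0, 0, 0, 0, 0, -1], [0, 0, 0, 0, 0, 0, -1]],
])

```text
time: 2.7
tcp_pos: [0.5089, 0.1913, 0.0868]
eef_rot: [-0.0, 1.0, -0.0, 0.001]
wrist_force: [0.6, 0.4, -0.0]
grip_width: 0.0003
grasp_force: 0.0
```

```bash
python3 - <<'E'
from h import *
o=r.get_obs();print(o['tcp_pos'],o['wrist_force'],o['time'])
# tip position from scene depth: dark points just above the button
s=dict(np.load('s1.npz'))
for v in range(205,224,2):
  print(v,[tuple(np.round(world(s,u,v),3)) for u in (225,228,231)])
E
```

```text
[0.50890191 0.19128203 0.08675813] [ 0.58639412  0.37388814 -0.02125409] 2.7
205 [(np.float64(0.494), np.float64(0.182), np.float64(0.131)), (np.float64(0.499), np.float64(0.178), np.float64(0.13)), (np.float64(0.494), np.float64(0.164), np.float64(0.134))]
207 [(np.float64(0.496), np.float64(0.186), np.float64(0.124)), (np.float64(0.498), np.float64(0.177), np.float64(0.126)), (np.float64(0.495), np.float64(0.165), np.float64(0.129))]
209 [(np.float64(0.499), np.float64(0.189), np.float64(0.118)), (np.float64(0.501), np.float64(0.181), np.float64(0.119)), (np.float64(0.508), np.float64(0.179), np.float64(0.117))]
211 [(np.float64(0.496), np.float64(0.187), np.float64(0.114)), (np.float64(0.5), np.float64(0.181), np.float64(0.114)), (np.float64(0.507), np.float64(0.179), np.float64(0.112))]
213 [(np.float64(0.494), np.float64(0.186), np.float64(0.11)), (np.float64(0.502), np.float64(0.184), np.float64(0.108)), (np.float64(-0.164), np.float64(-0.5), np.float64(0.495))]
215 [(np.float64(0.497), np.float64(0.189), np.float64(0.103)), (np.float64(0.501), np.float64(0.183), np.float64(0.103)), (np.float64(0.503), np.float64(0.175), np.float64(0.104))]
217 [(np.float64(0.494), np.float64(0.186), np.float64(0.1)), (np.float64(0.502), np.float64(0.185), np.float64(0.097)), (np.float64(0.508), np.float64(0.182), np.float64(0.096))]
219 [(np.float64(0.496), np.float64(0.19), np.float64(0.093)), (np.float64(0.501), np.float64(0.185), np.float64(0.092)), (np.float64(0.505), np.float64(0.179), np.float64(0.093))]
221 [(np.float64(0.496), np.float64(0.19), np.float64(0.088)), (np.float64(0.501), np.float64(0.185), np.float64(0.087)), (np.float64(0.508), np.float64(0.183), np.float64(0.085))]
223 [(np.float64(0.632), np.float64(0.333), np.float64(-0.002)), (np.float64(0.5), np.float64(0.185), np.float64(0.083)), (np.float64(0.637), np.float64(0.315), np.float64(0.0))]
```

Call:
drive_tool([
  [[0, 0, -0.015, 0, 0, 0, -1], [0, 0, -0.024, 0, 0, 0, -1], [0, 0, -0.03, 0, 0, 0, -1], [0, 0, -0.034, 0, 0, 0, -1], [0, 0, -0.035, 0, 0, 0, -1]],
])

```text
time: 3.12
tcp_pos: [0.5078, 0.1909, 0.0499]
eef_rot: [0.0, 1.0, -0.0, -0.0]
wrist_force: [-1.7, -1.8, 4.8]
grip_width: 0.0001
grasp_force: 1.9
```

Call:
drive_tool([
  [[0, 0, 0, 0, 0, 0, -1], [0, 0, 0, 0, 0, 0, -1], [0, 0, 0, 0, 0, 0, -1], [0, 0, 0, 0, 0, 0, -1], [0, 0, 0, 0, 0, 0, -1]],
])

```text
time: 3.53
tcp_pos: [0.5081, 0.1913, 0.0506]
eef_rot: [-0.0, 1.0, -0.0, 0.0]
wrist_force: [-1.8, -1.2, 3.8]
grip_width: 0.0003
grasp_force: 1.7
```

Call:
drive_tool([
  [[0, 0, -0.001, 0, 0, 0, -1], [0, 0, -0.002, 0, 0, 0, -1], [0, 0, -0.003, 0, 0, 0, -1], [0, 0, -0.0035, 0, 0, 0, -1], [0, 0, -0.0035, 0, 0, 0, -1]],
])

```text
time: 3.95
tcp_pos: [0.5083, 0.1914, 0.0479]
eef_rot: [0.0, 1.0, -0.0, 0.0]
wrist_force: [-5.1, -3.6, 17.9]
grip_width: 0.0
grasp_force: 8.7
```

The button has bottomed at about 18 N. I'll slide it along -y.

Call:
drive_tool([
  [[0, -0.003, 0, 0, 0, 0, -1], [0, -0.008, 0, 0, 0, 0, -1], [0, -0.014, 0, 0, 0, 0, -1], [0, -0.02, 0, 0, 0, 0, -1], [0, -0.026, 0, 0, 0, 0, -1]],
])

```text
time: 4.37
tcp_pos: [0.5083, 0.1666, 0.048]
eef_rot: [-0.001, 1.0, 0.0, 0.001]
wrist_force: [-6.3, 1.4, 15.5]
grip_width: -0.0001
grasp_force: 7.6
```

```bash
cat > look.py <<'E'
from h import *
import sys
n=sys.argv[1]
t=snap('top',n)
h=cv2.cvtColor(t['color'],cv2.COLOR_RGB2HSV);m=(h[...,0]>95)&(h[...,0]<130)&(h[...,1]>110)
m[:235]=0;m[280:]=0;m[:,:262]=0;m[:,345:]=0
v,u=np.nonzero(m)
if len(u)>10: e=cv2.fitEllipse(np.c_[u,v].astype(np.float32));print('nest',e,world(t,*e[0],.045))
o=r.get_obs();print(o['tcp_pos'],o['wrist_force'])
E
python3 look.py t2
```

```text
nest ((292.0951843261719, 255.74464416503906), (25.530738830566406, 26.09101104736328), 77.61522674560547) [0.5076978  0.04713744 0.045     ]
[0.5083155  0.16507824 0.04790049] [-8.49048005 -0.08950238 19.40610852]
```

Call:
drive_tool([
  [[0, -0.008, 0, 0, 0, 0, -1], [0, -0.017, 0, 0, 0, 0, -1], [0, -0.026, 0, 0, 0, 0, -1], [0, -0.035, 0, 0, 0, 0, -1], [0, -0.043, 0, 0, 0, 0, -1]],
])

```text
time: 4.83
tcp_pos: [0.5083, 0.1231, 0.0479]
eef_rot: [-0.001, 1.0, 0.0, 0.001]
wrist_force: [-6.9, 0.8, 16.7]
grip_width: 0.0001
grasp_force: 8.1
```

Call:
drive_tool([
  [[0, -0.008, 0, 0, 0, 0, -1], [0, -0.017, 0, 0, 0, 0, -1], [0, -0.025, 0, 0, 0, 0, -1], [0, -0.033, 0, 0, 0, 0, -1], [0, -0.04, 0, 0, 0, 0, -1]],
])

```text
time: 5.25
tcp_pos: [0.5083, 0.0829, 0.0479]
eef_rot: [-0.0, 1.0, 0.0, 0.0]
wrist_force: [-7.0, 1.0, 17.6]
grip_width: 0.0
grasp_force: 8.5
```

Call:
drive_tool([
  [[0, -0.003, 0, 0, 0, 0, -1], [0, -0.006, 0, 0, 0, 0, -1], [0, -0.009, 0, 0, 0, 0, -1], [0, -0.012, 0, 0, 0, 0, -1], [0, -0.015, 0, 0, 0, 0, -1]],
])

```text
time: 5.67
tcp_pos: [0.5089, 0.0696, 0.048]
eef_rot: [-0.001, 1.0, 0.001, 0.001]
wrist_force: [-0.9, 6.5, 9.6]
grip_width: 0.0002
grasp_force: 5.1
```

The y force rose to 6.5 N with the tip at 0.0696, which puts the carriage at about 0.12, at its stop. I'll lift straight up.

Call:
drive_tool([
  [[0, 0, 0, 0, 0, 0, -1], [0, 0, 0.002, 0, 0, 0, -1], [0, 0, 0.005, 0, 0, 0, -1], [0, 0, 0.009, 0, 0, 0, -1], [0, 0, 0.015, 0, 0, 0, -1]],
])

```text
time: 6.08
tcp_pos: [0.5076, 0.0671, 0.0616]
eef_rot: [0.0, 1.0, -0.0, -0.001]
wrist_force: [0.0, -0.9, -0.1]
grip_width: -0.0005
grasp_force: 0.0
```

Call:
drive_tool([
  [[0, 0, 0.02, 0, 0, 0, -1], [0, 0, 0.05, 0, 0, 0, -1], [0, 0.005, 0.09, 0, 0, 0, -1], [0, 0.005, 0.13, 0, 0, 0, -1], [0, 0.005, 0.16, 0, 0, 0, -1]],
])

```text
time: 6.5
tcp_pos: [0.5081, 0.0726, 0.2251]
eef_rot: [-0.0, 1.0, 0.0, 0.001]
wrist_force: [1.8, 0.3, -0.5]
grip_width: 0.0001
grasp_force: 0.0
```

Call:
drive_tool([
  [[-0.01, 0.035, 0, 0, 0, 0, -1], [-0.02, 0.07, 0, 0, 0, 0, -1], [-0.02, 0.11, 0, 0, 0, 0, -1], [-0.02, 0.15, 0, 0, 0, 0, -1], [-0.02, 0.18, 0, 0, 0, 0, -1]],
])

```text
time: 6.92
tcp_pos: [0.4871, 0.2551, 0.2223]
eef_rot: [-0.0, 1.0, 0.0, 0.0]
wrist_force: [1.2, 0.1, -0.5]
grip_width: -0.0002
grasp_force: 0.0
```

```bash
python3 - <<'E'
from h import *
t=snap('top','t3');s=snap('scene','s3')
a=cv2.resize(t['color'][225:290,200:360],(800,325),interpolation=cv2.INTER_CUBIC)
b=cv2.resize(s['color'][195:305,190:360][:, :],(425,275),interpolation=cv2.INTER_CUBIC)
o=np.zeros((600,800,3),np.uint8);o[:325]=a;o[325:,:425]=b
cv2.imwrite('pics/c3.png',o[:,:,::-1])
for c,n in((dict(np.load('t0.npz')),'t0'),(t,'t3')):
  h=cv2.cvtColor(c['color'],cv2.COLOR_RGB2HSV)
  m=((h[...,0]<8)|(h[...,0]>172))&(h[...,1]>150)&(h[...,2]>90)
  m[:240]=0;m[270:]=0;m[:,:215]=0;m[:,320:]=0
  v,u=np.nonzero(m)
  if len(u):
    P=np.array([world(c,x,y) for x,y in zip(u,v)])
    print(n,len(u),world(c,u.mean(),v.mean(),.054),np.median(P[:,2]))
E
```

```text
t0 203 [0.50783928 0.19271247 0.054     ] 0.05296101358621885
t3 201 [0.50777948 0.07267424 0.054     ] 0.05320381660879625
```

View pics/c3.png

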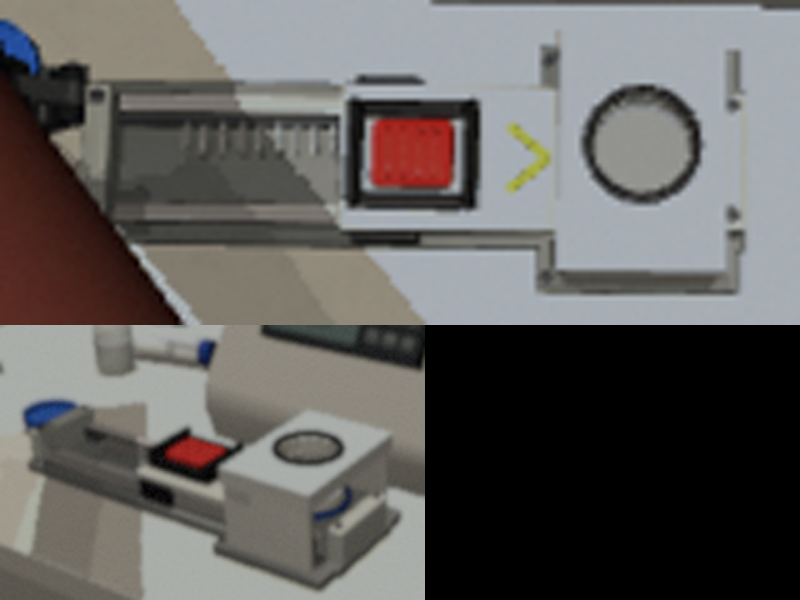

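The carriage travelled 120.0 mm. The red button (crop 412,153) is up at the same height as at the start, and the dish lies under the hood window (642,143). The arm touches nothing, so I'll hand in.

```bash
python3 -c "
from cell import r
print(r.sign_off())"
```

```text
the job is handed in; nothing more can be done
None
```

The job is done and handed in at about 7 s of the 42 s allowed: the camera shows the carriage moved 120 mm to its end stop, the lock button back up, and the dish under the hood window, with the robot clear of everything.

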